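# Switch the bench manifold to the blue port and open it

## Task

The bench manifold is shut off. With a fingertip, push the dark selector arm round until its orange tip stands over the middle of the blue port; only then push the red shut-off lever round to its fully open stop, in line with the inlet pipe. Nothing needs to be grasped or lifted: leave the selector on blue, and leave the things standing around where they are.

Things in the scene. Friction and masses are not known exactly. Their poses are not given: they have to be found in the camera images.
- manifold: fixed white deck 220 (x) x 310 (y) x 10 mm on the worktop, with a round aluminium selector body (52 mm across, top z = 54 mm) and a brass shut-off valve (36 x 50 mm, top 54 mm) on a steel pipe along y (top 39 mm, nuts 45 mm). Origin on the worktop, z up; deck from y = -170 to +140 mm. Selector axis at (0, 60), shut-off axis at (0, -80) mm. Port places: selector angles -1.5, -0.8, 0.8, 1.5 rad
- selector (a joint): angle of the selector arm about the upright selector axis: 0 when it points to the manifold's +y, positive anticlockwise seen from above (towards the manifold's -x), stops at -1.8 and 1.8 rad. It starts between -0.3 and 0.3, at no port. No spring: it stays where it is left; friction 0.12 N m (about 2 N at the fingertip)
- selector_axis (a point): point on the upright axis of the selector, 65 mm above the worktop
- pointer_tip (a point): centre of the orange round tip (13 mm across) of the selector arm, 85 mm from the selector axis and 65 mm above the worktop. The arm is a dark steel bar 14 mm wide, z = 58 to 72 mm, to be pushed on either side, 30 to 75 mm from the axis (hub cap 42 mm across, top z = 79 mm); below it are only the deck and, 70 to 100 mm from the axis, the ports
- port_blue: upright port with a round blue collar, 30 mm across and 12 mm high, and a short blue hose nipple on top reaching 34 mm above the worktop; fixed on the white deck; origin at the centre of its underside, 10 mm above the worktop. It stands in one of four places (which colour is where changes). This is the one wanted
- port_yellow: upright port with a round yellow collar, 30 mm across and 12 mm high, and a short yellow hose nipple on top reaching 34 mm above the worktop; fixed on the white deck; origin at the centre of its underside, 10 mm above the worktop. It stands in one of four places (which colour is where changes)
- port_green: upright port with a round green collar, 30 mm across and 12 mm high, and a short green hose nipple on top reaching 34 mm above the worktop; fixed on the white deck; origin at the centre of its underside, 10 mm above the worktop. It stands in one of four places (which colour is where changes)
- port_grey: upright port with a round grey collar, 30 mm across and 12 mm high, and a short grey hose nipple on top reaching 34 mm above the worktop; fixed on the white deck; origin at the centre of its underside, 10 mm above the worktop. It stands in one of four places (which colour is where changes)
- shutoff (a joint): angle of the shut-off lever about its upright axis: 0 closed (lever points to the manifold's -x, across the pipe), 1.57 fully open at a hard stop (lever points to the manifold's -y, over the inlet pipe); grows anticlockwise seen from above. Starts between 0 and 0.2. No spring: it stays where it is left; friction 0.12 N m
- shutoff_axis (a point): point on the upright axis of the shut-off lever, 65 mm above the worktop
- lever_tip (a point): free end of the shut-off lever, 78 mm from its axis and 65 mm above the worktop. Its red grip is a bar 15 mm wide, from z = 58 to 72 mm, from 22 to 78 mm from the axis
- small_bottle: bystander: small white bottle with blue cap, 48 mm across, 97 mm high, stands loose beyond the deck (manifold's +x side); origin at the centre of its underside
- marker: bystander: marker pen with red cap, 138 x 12 mm, lies loose to the right of the deck, along its x; origin at the middle of its underside
- lab_timer: bystander: white lab timer, 62 x 62 x 18 mm, lies loose on the robot's side of the deck; origin at the centre of its underside
- dish: bystander: closed petri dish with red agar, 91 mm across, 15 mm high, lies loose to the right; origin at the centre of its underside
- pc_mouse: bystander: black computer mouse, 104 x 55 x 38 mm, loose to the left; origin at the centre of its underside

How it is judged:
On the way, in this order (a step that is already met when the one before it is completed fails the run):
1. with the shut-off still closed, the selector's orange tip is brought to rest over the middle of the blue port (horizontal distance between pointer_tip and port_blue below 0.012 m and velocity of joint selector between -0.05 and 0.05 rad/s and value of joint shutoff below 0.4 rad), for 0.2 s.
2. the shut-off lever is fully open (value of joint shutoff above 1.42 rad), for 0.2 s.
At the end, for the whole second after the job is handed in: The orange tip is within 12 mm (horizontally) of the centre of the blue port, the shut-off lever is at least 1.42 rad open (stop at 1.57), and both are at rest (horizontal distance between pointer_tip and port_blue below 0.012 m and value of joint shutoff above 1.42 rad and velocity of joint selector between -0.05 and 0.05 rad/s and velocity of joint shutoff between -0.05 and 0.05 rad/s); the robot touches nothing.
It fails at once if the manifold or its levers are pushed with the arm or the gripper body instead of the fingers (over 1 N) (contact force between the arm and manifold above 1 N).
It fails at once if the shut-off is opened (beyond 0.4 rad) while the orange tip is more than 20 mm from the centre of the blue port (value of joint shutoff above 0.4 rad and horizontal distance between pointer_tip and port_blue above 0.02 m).
It fails at once if a bystander (small bottle, marker, timer, petri dish or mouse) is moved or lifted by more than 20 mm (distance of any of small_bottle, marker, lab_timer, dish, pc_mouse from where it was at the start of the episode above 0.02 m).
It also fails if it takes over 48 s, if anything falls off the work surface, if the arm or the gripper's body presses on something with over 40 N, if the wrist force passes 120 N, or if a joint passes its speed limit or range.

## Robot

A 7-joint arm with a two-finger parallel gripper is mounted at the origin on a cart in front of the work surface, level with it; the furniture and walls round the work are solid. World frame = base frame: x ahead of the robot, y to its left, z up, the work surface at z = 0. Lengths are in m, angles in rad, forces in N, time in s.
With the tool pointing down it reaches from about 0.4 to 0.85 m from the base axis. Payload 10.4 kg.
Tool frame: the origin (TCP) lies on the centre line of the jaws, within the pads' length; the fingertips stand 8 mm ahead of it and the grasp point (between the pads) lies 11 mm behind it (r.finger_overhang is the distance from the TCP to the fingertips, in m); z points along the fingers, y is the line along which they close (so a half turn about z gives the same grasp; the last joint's range is limited). The gripper opens to 87 mm and grips with 3 to 60 N. Pads are 19 mm wide; open, the fingers measure 117 mm over their backs; the gripper's body (75 mm by 190 mm) begins 51 mm behind the grasp point.
Start: joints at [0.774, 0.332, -0.065, 1.46, 0.022, 1.35, -0.088], TCP at [0.437, -0.447, 0.231] pointing down, gripper open.
Joint ranges: [-2.6, 2.6], [-0.5, 2.12], [-1.47, 1.34], [0.16, 2.42], [-1.27, 4.41], [0.06, 2.06], [-2.6, 2.6]. Speed limits (rad/s): [2.22, 2.22, 2.79, 2.79, 3.14, 3.14, 3.14].

## Interface

Orientations are given as a unit quaternion [x, y, z, w].
In Python, from bench import r, vision gives the robot as it stands.
- The arm moves only by the tool drive_tool, never from a script. Its argument "series" is a list of rows, each a list of 2 entries, a list of its own where there are three numbers: the shift along the world's x, y, z in cm, then the turn about the world's z in degrees. A call has exactly 10 rows; each row shifts and turns the commanded pose from where the row before left it; what a row does not reach is not made up. A row lasts 1/8 s, in which the tool goes at most 62.5 mm and 10.7 degrees, less where a joint would pass 70% of its speed; a pose out of reach is approached as far as the arm can. A call with a gripper value outside its range is refused whole. "hand" is the closure, from 0 (fully open) to 1 (shut), set as the call begins (left out, the last holds). The fingers move at their own pace and stop on an object; "newtons" is the grip in N (left out, the last holds). Time passes only in rows, so rows that do not move let the fingers close, or fill a call up. It gives the time, the measured TCP pose, the force, the opening and the grip force at its end, in the units of the state.
- r.read_state(): the state, without advancing time (a new reading comes with each control period).
- vision.camera(name): name is "scene" or "top"; returns a dict with "color" (420x560x3 uint8, red, green, blue), "intrinsics" (3x3 intrinsics, pixels), "k1" (the pictures are not rectified: a ray, as slopes to the right and down, at radius r is drawn at 1 + k1 r^2 times it, then the intrinsics apply), "R" (3x3) and "t" (3): a world point X has camera coordinates R X + t. Camera axes: x right, y down, z forward; pixel columns grow to the right and rows downward; lengths in m; the calibration is good to about 2 mm. A picture is of the moment at which its call begins. There is no depth.
- r.close_job(): hands the job in; it is judged then, once.
The state is a dict: "time": time; "joint_positions": joint angles; "joint_vel": joint speeds; "joint_torque": joint torques, N m; "ee_pos": TCP position; "eef_rot": TCP orientation; "ft_force": force on the tool from outside, world axes, zero at the start; "torque": the same for the moment, N m; "width": finger opening in m; "grip_force": force on a finger pad.
Only numpy, scipy, OpenCV 4.12 (cv2) and the standard library are available. Lean on these libraries where they do the work, as an engineer would, in place of code of your own. Each camera call takes 0.05 s, during which the arm holds its last target. There are 200 camera calls.

## Working session

There is one attempt and no reset: what is moved stays moved. The work goes in short steps, Python scripts to look and compute and a tool call to move; the robot and the scene stay as the last step left them, time stands still between calls to the robot, and variables do not carry over. Pictures are saved under pics/ and viewed, at most 11 in all, crops included, and the job is handed in when it is done.

Besides the shell and the picture viewer there is one more tool, called as name(argument=value, ...) on one line, values as JSON. drive_tool: Moves the arm, as the interface text tells. Its arguments: {"type":"object","properties":{"series":{"type":"array"},"hand":{"type":"number"},"newtons":{"type":"number"}},"required":["series"]}

```bash
mkdir -p pics; ls; cat > h.py <<'E'
import numpy as np, cv2
from bench import r, vision
def ray(c,u,v):
    K=c["intrinsics"];d=np.array([(u-K[0][2])/K[0][0],(v-K[1][2])/K[1][1]]);s=d.copy()
    for _ in range(20): s=d/(1+c["k1"]*(s@s))
    R=np.array(c["R"]);return -R.T@np.array(c["t"]),R.T@np.array([s[0],s[1],1])
def onz(c,u,v,z):
    o,d=ray(c,u,v);return o+d*(z-o[2])/d[2]
E
python3 - <<'E'
from h import *
for n in("top","scene"):
    c=vision.camera(n);cv2.imwrite(f"pics/{n}0.png",c["color"][:,:,::-1])
    print(n,onz(c,280,210,0),ray(c,280,210)[0])
print(r.read_state())
E
```

```text
pics
top [ 0.48691254 -0.30249039  0.        ] [ 0.38322509 -0.28781834  1.08784461]
scene [ 5.31048863e-01 -2.33544405e-01 -1.11022302e-16] [ 0.22268872 -0.78485666  0.71076718]
{'time': 0.1, 'joint_positions': array([ 0.7743798 ,  0.33277528, -0.06468583,  1.46087033,  0.02161488,
        1.34988383, -0.08849906]), 'joint_vel': array([ 0.00063904, -0.00140011,  0.0011361 , -0.0034588 ,  0.00110955,
       -0.00105239, -0.00119857]), 'joint_torque': array([ 1.28884236e-03, -6.24542928e+01,  2.46007863e-02, -3.90718925e+01,
       -6.13553915e-02,  3.66568984e-02,  1.00800087e-04]), 'ee_pos': array([ 0.43654717, -0.44680157,  0.2298481 ]), 'eef_rot': array([ 9.26077958e-01,  3.77331726e-01, -2.68809081e-04, -5.59263597e-04]), 'ft_force': array([ 0.13618151, -0.66703492, -0.77123712]), 'torque': array([ 0.03184865, -0.03510942, -0.03261139]), 'grip_force': 0.0, 'width': 0.08701593554893548}
```

View pics/top0.png

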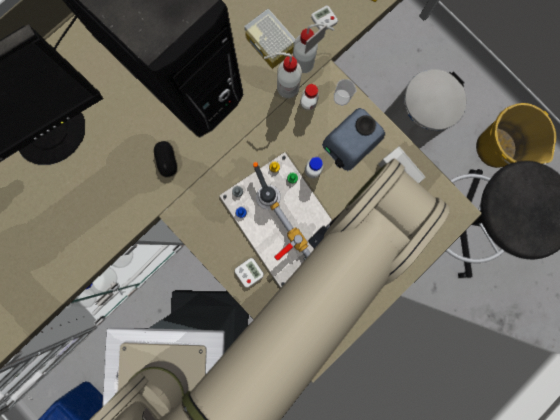

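View pics/scene0.png

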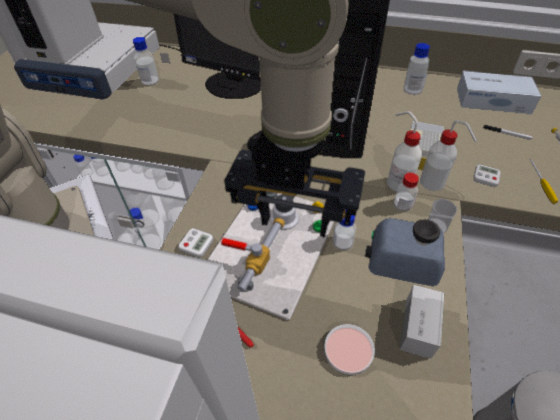

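Top view: the orange tip is at (256,165), hub (268,195), grey (238,191), blue (241,213), yellow (275,167), green (293,178), and the red lever ends at about (277,257). So blue is at +1.5 rad. Next I measure these points.

```bash
cat >> h.py <<'E'
def blob(c,lo,hi,box):
    x0,y0,x1,y1=box;hsv=cv2.cvtColor(c["color"],cv2.COLOR_RGB2HSV)[y0:y1,x0:x1]
    m=cv2.inRange(hsv,lo,hi);n,l,s,ce=cv2.connectedComponentsWithStats(m)
    if n<2: return None
    i=1+np.argmax(s[1:,4]);return ce[i]+[x0,y0],s[i],np.argwhere(l==i)[:,::-1]+[x0,y0]
E
python3 - <<'E'
from h import *
c=vision.camera("top")
B=(205,145,340,290)
for n,lo,hi,z,b in(("tip",(5,150,120),(18,255,255),.072,(245,155,267,178)),("yellow",(20,130,90),(32,255,255),.025,(262,155,290,180)),("green",(45,120,50),(85,255,255),.025,B),("blue",(105,120,50),(130,255,255),.025,(225,195,258,228)),("red",(0,150,100),(5,255,255),.072,(265,225,310,270))):
    q=blob(c,lo,hi,b)
    if q: print(n,q[0],q[1],onz(c,*q[0],z)); 
    if n=="red":
        P=np.array([onz(c,*p,.072)[:2] for p in q[2]]);print(cv2.minAreaRect((P*1000).astype(np.float32)))
for u,v,z in((268,194,.079),(285,156,.01),(222,197,.01),(166,158,.03),(248,273,.018),(315,165,.097),(298,240,.065)):print(u,v,onz(c,u,v,z))
im=cv2.resize(c["color"][140:300,200:360,::-1],None,fx=3.7,fy=3.7,interpolation=cv2.INTER_CUBIC);cv2.imwrite("pics/c1.png",im)
E
```

```text
tip [255. 164.] [ 8  7  5  5 21] [ 0.59901192 -0.232652    0.072     ]
yellow [274.36585366 166.48780488] [ 8  7 10 10 82] [ 0.60373705 -0.28332562  0.025     ]
green [292.18181818 177.64935065] [83 28 10 10 77] [ 0.57429898 -0.33291319  0.025     ]
blue [240.51219512 212.        ] [11 12 10 11 82] [ 0.4759027  -0.19556956  0.025     ]
red [283.4950495  251.14851485] [ 10  18  18  17 101] [ 0.37435881 -0.31348843  0.072     ]
((373.6895751953125, -313.363037109375), (12.94644546508789, 51.224830627441406), 43.46799087524414)
268 194 [ 0.51990568 -0.26929612  0.079     ]
285 156 [ 0.63750683 -0.31199403  0.01      ]
222 197 [ 0.51709901 -0.14177633  0.01      ]
166 158 [0.61735756 0.01331968 0.03      ]
248 273 [ 0.31275433 -0.22116723  0.018     ]
315 165 [ 0.59603138 -0.38747856  0.097     ]
298 240 [ 0.40407891 -0.35044386  0.065     ]
```

View pics/c1.png

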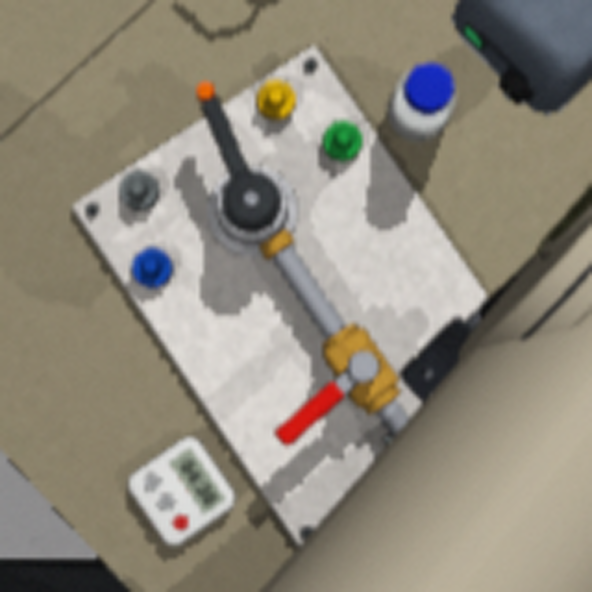

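Measured sizes agree with those given: tip to hub 87 mm, hub to valve 141 mm, blue to hub 86 mm. The manifold yaw is about 35.5°. The arm stands at about 25° in the world and must go to about 121°, anticlockwise. I'll close the fingers and come in on the arm's clockwise side.

drive_tool(series=[[[3,3.4,0],-4],[[3,3.4,0],-4],[[3,3.4,0],-4],[[3,3.3,0],-4],[[2.9,3.2,0],-3],[[0,0,-3],0],[[0,0,-3],0],[[0,0,-3],0],[[0,0,-3],0],[[0,0,0],0]], hand=1, newtons=40)

```text
time: 1.4
ee_pos: [0.5842, -0.2793, 0.108]
eef_rot: [0.976, 0.219, -0.002, -0.001]
ft_force: [-0.4, -0.4, 0.6]
width: 0.0015
grip_force: 0.0
```

```bash
python3 - <<'E'
from h import *
for n in("top","scene"):
    c=vision.camera(n);cv2.imwrite(f"pics/{n}2.png",c["color"][:,:,::-1])
s=r.read_state();print(s["ee_pos"],s["eef_rot"],s["width"],s["ft_force"])
E
```

```text
[ 0.58608486 -0.28016028  0.11138714] [9.75671911e-01 2.19235640e-01 2.01632665e-04 1.25710715e-04] 0.0007106569755809233 [-0.45325557 -0.18842984  0.91777187]
```

View pics/scene2.png

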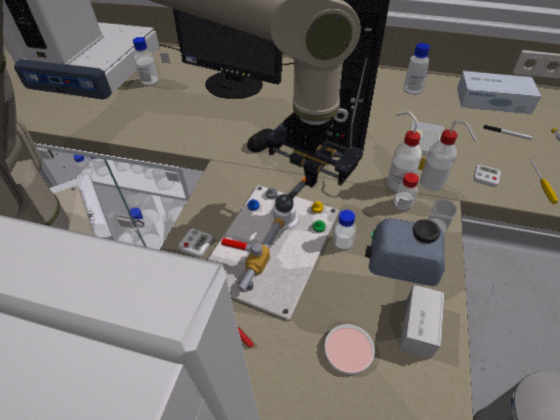

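Scene view: the fingers are at about (312,188), beside the arm tip at (308,180), and nothing has been disturbed. I'll lower and sweep to about 75°.

drive_tool(series=[[[0,0,-2.7],0],[[0,0,-2.7],0],[[-0.32,0.7,0],0],[[-0.32,0.7,0],0],[[-0.15,1.02,0],10],[[-0.32,0.98,0],10],[[-0.49,0.91,0],10],[[-0.63,0.81,0],10],[[-0.77,0.69,0],10],[[0,0,0],0]])

```text
time: 2.75
ee_pos: [0.5565, -0.2218, 0.0586]
eef_rot: [0.792, 0.611, 0.001, 0.001]
ft_force: [1.0, -0.6, -0.1]
width: 0.0006
grip_force: 0.0
```

```bash
python3 - <<'E'
from h import *
c=vision.camera("top")
q=blob(c,(5,150,120),(18,255,255),(225,155,275,225))
if q: print(q[0],q[1],(p:=onz(c,*q[0],.072)),np.degrees(np.arctan2(p[1]+.269,p[0]-.520)))
cv2.imwrite("pics/c3.png",cv2.resize(c["color"][140:300,200:360,::-1],None,fx=3.7,fy=3.7,interpolation=cv2.INTER_CUBIC))
s=r.read_state();print(s["ee_pos"],s["eef_rot"],s["ft_force"])
E
```

```text
[ 0.556498   -0.22201566  0.05821526] [7.92684526e-01 6.09631012e-01 5.77804294e-04 9.67807970e-04] [ 0.56763535 -0.55782112  0.25653617]
```

View pics/c3.png

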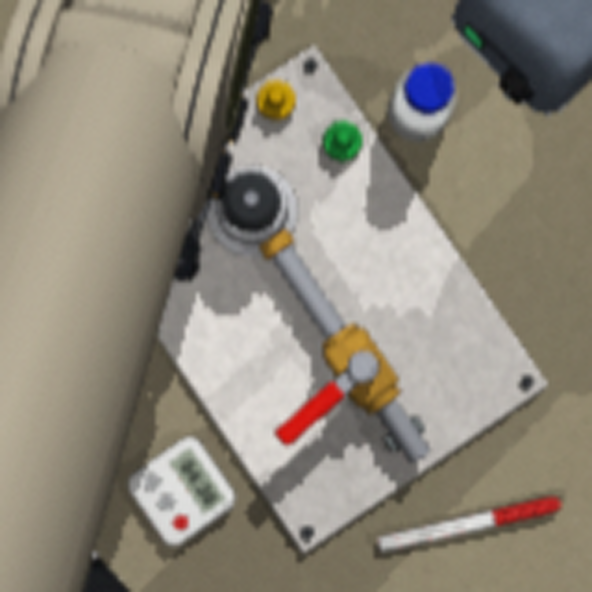

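The top view is now blocked by the robot's arm. The selector has left its starting place and the hub is clear. I'll check in the scene view.

```bash
python3 - <<'E'
from h import *
c=vision.camera("scene")
q=blob(c,(5,150,100),(18,255,255),(225,150,330,225))
if q: print(q[0],q[1],(p:=onz(c,*q[0],.065)),np.degrees(np.arctan2(p[1]+.269,p[0]-.520)),np.hypot(p[1]+.269,p[0]-.520))
cv2.imwrite("pics/c4.png",cv2.resize(c["color"][140:300,180:360,::-1],None,fx=3.7,fy=3.7,interpolation=cv2.INTER_CUBIC))
E
```

```text
[279. 218.] [54 68  1  1  1] [ 0.48909529 -0.30300899  0.065     ] -132.262105788535 0.0459533720723349
```

View pics/c4.png

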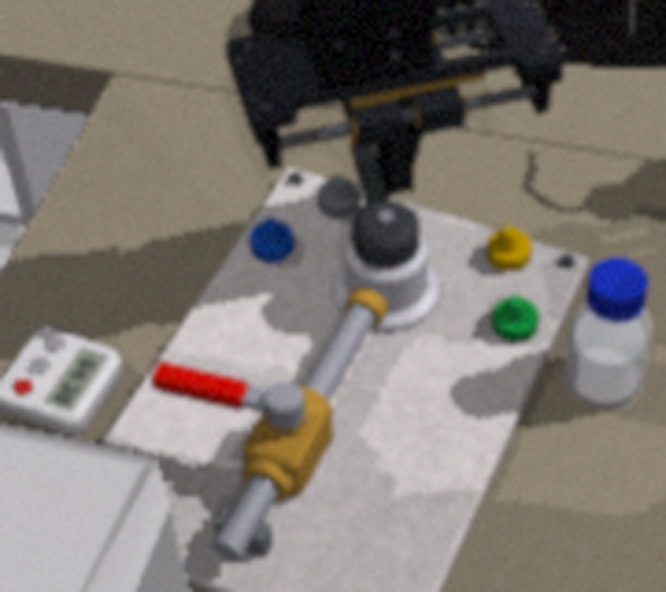

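The scene view shows the fingers at about crop (390,175) with the arm hidden behind them. Blue is at (272,240). I'll continue to about 112°, leaving some in hand.

drive_tool(series=[[[-0.88,0.54,0],10],[[-0.96,0.39,0],10],[[-1.01,0.21,0],10],[[-0.36,0.02,0],4],[[-0.36,0.02,0],3],[[0,0,0],0],[[0,0,0],0],[[0,0,0],0],[[0,0,0],0],[[0,0,0],0]])

```text
time: 4.1
ee_pos: [0.5202, -0.2101, 0.0566]
eef_rot: [0.557, 0.831, 0.0, 0.0]
ft_force: [2.5, -0.7, 2.1]
width: 0.0003
grip_force: 1.1
```

```bash
python3 - <<'E'
from h import *
c=vision.camera("scene")
q=blob(c,(4,130,80),(19,255,255),(225,175,275,225))
if q: print(q[0],q[1],(p:=onz(c,*q[0],.065)),np.degrees(np.arctan2(p[1]+.269,p[0]-.520)),np.hypot(p[1]+.269,p[0]-.520))
cv2.imwrite("pics/c5.png",cv2.resize(c["color"][140:300,180:360,::-1],None,fx=3.7,fy=3.7,interpolation=cv2.INTER_CUBIC))
s=r.read_state();print(s["ee_pos"],s["ft_force"])
c=vision.camera("top")
cv2.imwrite("pics/t5.png",cv2.resize(c["color"][140:300,200:360,::-1],None,fx=3.7,fy=3.7,interpolation=cv2.INTER_CUBIC))
E
```

```text
[272. 179.] [47  4  1  1  1] [ 0.5370112  -0.18801312  0.065     ] 78.13753965621143 0.08275419359134185
[ 0.52017113 -0.210139    0.05659259] [ 1.66702311 -0.3668095   2.1967014 ]
```

View pics/c5.png

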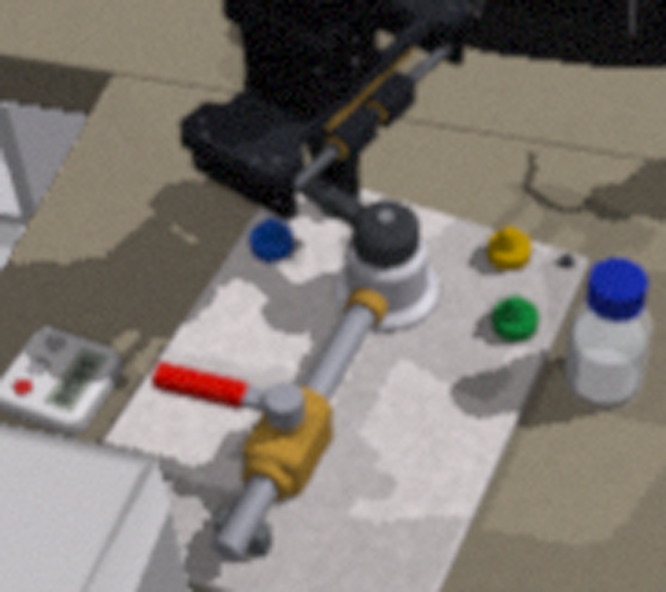

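The arm shows left of the hub, following the finger, and the tip is hidden behind the gripper. I'll push to a nominal 119°, back off, rise and look.

drive_tool(series=[[[-0.37,-0.02,0],4],[[-0.37,-0.03,0],3],[[0,0,0],0],[[0,0,0],0],[[0.9,0.5,0],0],[[1.8,1,0],0],[[2,1,2],0],[[2,1,4],-5],[[0,0,5],-10],[[0,0,5],-10]])

```text
time: 5.45
ee_pos: [0.5808, -0.1739, 0.2179]
eef_rot: [0.681, 0.732, 0.0, -0.0]
ft_force: [0.4, -1.5, -0.5]
width: 0.0007
grip_force: 0.0
```

```bash
python3 - <<'E'
from h import *
H=np.array([.520,-.269])
for n,b in(("scene",(225,175,285,225)),("top",(220,160,265,230))):
    c=vision.camera(n)
    for k,lo,hi,z in(("tip",(4,140,90),(19,255,255),.068),("blue",(105,120,50),(130,255,255),.025)):
        q=blob(c,lo,hi,b)
        if q: p=onz(c,*q[0],z)[:2]-H; print(n,k,q[0],q[1][4],p+H,np.degrees(np.arctan2(p[1],p[0])),np.hypot(*p))
    cv2.imwrite(f"pics/{n}6.png",c["color"][:,:,::-1])
    if n=="scene":cv2.imwrite("pics/c6.png",cv2.resize(c["color"][140:300,180:360,::-1],None,fx=3.7,fy=3.7,interpolation=cv2.INTER_CUBIC))
s=r.read_state();print(s["ee_pos"],s["ft_force"])
E
```

```text
scene tip [253.41935484 187.19354839] 31 [ 0.48463856 -0.19195029] 114.65243346299052 0.08477669959342683
scene blue [253.01041667 204.45833333] 96 [ 0.4738982  -0.20369192] 125.21875268173889 0.07994073210186098
top tip [237.72222222 206.88888889] 18 [ 0.48525714 -0.19155302] 114.1610942042833 0.08488286920716673
top blue [240.76712329 212.32876712] 73 [ 0.47503149 -0.19629208] 121.73602746448711 0.08549040257201403
[ 0.5834615  -0.17452217  0.2228002 ] [ 0.91526307 -0.27043218 -0.28504096]
```

View pics/c6.png

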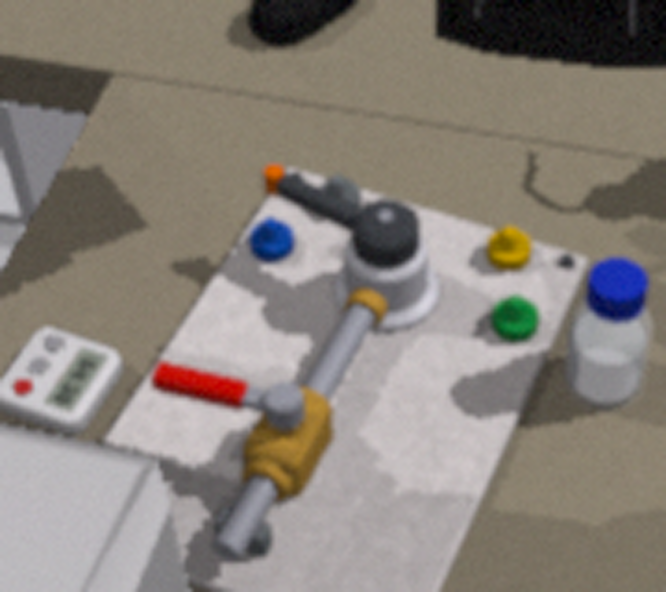

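Both views agree: the tip is at (0.485, -0.192), or 114.4°, and blue is at about 122°, so about 7.5° is missing. The crop shows the orange tip at (274,178), just short of blue at (272,240). I'll go back and push another 7.5°.

drive_tool(series=[[[-1.8,-0.6,0],10],[[-1.8,-0.6,-2],10],[[-1.8,-0.7,-3],10],[[0,0,-4],2.5],[[0,0,-4],0],[[0,0,-3.6],0],[[-0.8,-0.6,0],0],[[-0.8,-0.6,0],0],[[-0.5,-0.4,0],0],[[-0.3,-0.2,0],0]])

```text
time: 6.8
ee_pos: [0.5023, -0.2131, 0.052]
eef_rot: [0.448, 0.894, 0.0, 0.001]
ft_force: [1.4, 2.6, 3.0]
width: -0.0
grip_force: 1.4
```

drive_tool(series=[[[0,0,0],0],[[0,0,0],0],[[0.8,0.6,0],0],[[1.6,1.2,0],0],[[1.6,1.2,2],0],[[1.6,1.2,4],0],[[0,0,5],-10],[[0,0,5],-10],[[0,0,0],-10],[[0,0,0],0]])

```text
time: 8.05
ee_pos: [0.5585, -0.1695, 0.2107]
eef_rot: [0.663, 0.749, 0.0, 0.0]
ft_force: [-0.2, -0.3, -0.1]
width: 0.0001
grip_force: 0.0
```

```bash
python3 - <<'E'
from h import *
H=np.array([.520,-.269])
for n,b in(("scene",(225,175,285,225)),("top",(220,160,265,230))):
    c=vision.camera(n)
    for k,lo,hi,z in(("tip",(4,140,90),(19,255,255),.068),("blue",(105,120,50),(130,255,255),.025)):
        q=blob(c,lo,hi,b)
        if q: p=onz(c,*q[0],z)[:2]-H; print(n,k,q[0],q[1][4],p+H,np.degrees(np.arctan2(p[1],p[0])),np.hypot(*p))
    q=blob(c,(0,150,90),(5,255,255),(265,225,310,270) if n=="top" else (215,230,250,255));print(n,"red",q[0],onz(c,*q[0],.07))
    if n=="top":cv2.imwrite("pics/c7.png",cv2.resize(c["color"][140:300,200:360,::-1],None,fx=3.7,fy=3.7,interpolation=cv2.INTER_CUBIC))
s=r.read_state();print(s["ee_pos"],s["eef_rot"])
E
```

```text
scene tip [249.75757576 191.96969697] 33 [ 0.47005195 -0.2013553 ] 126.44171980847874 0.084086939146779
scene blue [252.95876289 204.43298969] 97 [ 0.47383065 -0.2035537 ] 125.2012022327792 0.08009261562510661
scene red [233.37837838 243.40540541] [ 0.37193716 -0.31701858  0.07      ]
top tip [240.64705882 212.47058824] 17 [ 0.47093882 -0.19969786] 125.29588276381656 0.08491046072974921
top blue [239.90909091 212.36363636] 44 [ 0.47486755 -0.19397812] 121.03071460733638 0.08755124799561727
top red [283.51428571 251.13333333] [ 0.37438156 -0.31358732  0.07      ]
[ 0.55779436 -0.1697281   0.20968843] [ 6.61744821e-01  7.49728773e-01 -1.88138153e-04 -7.23618272e-04]
```

View pics/c7.png

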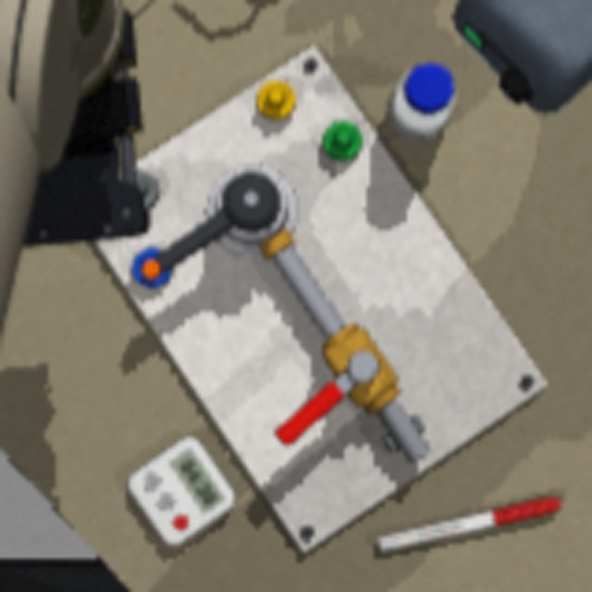

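The orange tip at (151,268) is over the blue collar. I'll pin blue's centre more closely, using the deck's corner screws for the manifold yaw and centre.

```bash
python3 - <<'E'
from h import *
c=vision.camera("top")
S=[onz(c,200+u/3.7,140+v/3.7,.01)[:2] for u,v in((310,66),(92,211),(526,383),(307,533))]
a,b,d,e=S
print(np.round([a,b,d,e],4), [np.linalg.norm(x) for x in(a-d,b-e,a-b,d-e)])
ys=[np.degrees(np.arctan2(*(x)[::-1])) for x in(a-d,b-e)]+[np.degrees(np.arctan2(*(x)[::-1]))-90 for x in(b-a,e-d)]
print(ys);y=np.radians(np.mean(ys));m=sum(S)/4
Y=np.array([np.cos(y),np.sin(y)]);X=np.array([Y[1],-Y[0]])
ax=m+.075*Y
h=onz(c,200+250/3.7,140+198/3.7,.079)[:2]
for A in(ax,h):print("axis",A,"blue",A+.085*(np.cos(1.5)*Y-np.sin(1.5)*X),"shut",A-.14*Y)
E
```

```text
[[ 0.6322 -0.3087]
 [ 0.5173 -0.1497]
 [ 0.399  -0.475 ]
 [ 0.2852 -0.3161]] [np.float64(0.2864057653179261), np.float64(0.2855491615027822), np.float64(0.19625178798381515), np.float64(0.19542149437792358)]
[np.float64(35.48598287842961), np.float64(35.65189004928631), np.float64(35.84180501863588), np.float64(35.59181525505133)]
axis [ 0.51935889 -0.2686718 ] blue [ 0.4748371  -0.19626456] shut [ 0.4055858  -0.35025418]
axis [ 0.52113718 -0.26814127] blue [ 0.47661539 -0.19573402] shut [ 0.40736409 -0.34972364]
```

Yaw is 35.6° and blue's centre is at (0.4755, -0.196). The tip is 6–7 mm from it, inside the 12 mm limit, and it is at rest. Next is the shut-off: its axis is at about (0.4065, -0.350), and the lever stands at about 131° and must reach 215.6°.

drive_tool(series=[[[-2.6,-2,0],-10],[[-2.6,-2,0],-10],[[-2.6,-2,0],-10],[[-2.6,-2,0],-10],[[-2.6,-2,0],-10],[[-2.8,-1.9,0],-6],[[0,0,-4],0],[[0,0,-4],0],[[0,0,-3],0],[[0,0,0],0]])

```text
time: 9.45
ee_pos: [0.3979, -0.2889, 0.0986]
eef_rot: [0.937, 0.349, -0.001, -0.002]
ft_force: [-0.0, 0.4, 1.2]
width: 0.0005
grip_force: 0.0
```

```bash
python3 - <<'E'
from h import *
s=r.read_state();q=s["eef_rot"];p=s["ee_pos"];print(p,np.degrees(2*np.arctan2(q[1],q[0])),s["joint_positions"],s["ft_force"])
A=np.array([.4065,-.350])
for f in range(131,219,10):
    t=np.radians(f);print(f,np.round((A+.05*np.array([np.cos(t),np.sin(t)])+.017*np.array([np.sin(t),-np.cos(t)]))*100,2))
c=vision.camera("scene");cv2.imwrite("pics/c8.png",cv2.resize(c["color"][140:320,160:360,::-1],None,fx=3.3,fy=3.3,interpolation=cv2.INTER_CUBIC))
E
```

```text
[ 0.39787425 -0.28893882  0.09856745] 40.91112237912359 [ 0.73250908  0.17795815 -0.21359602  1.94786221  0.04350372  1.02489148
 -0.35734965] [-0.01876031  0.3596541   1.24914978]
131 [ 38.65 -30.11]
141 [ 37.83 -30.53]
151 [ 37.1  -31.09]
161 [ 36.48 -31.76]
171 [ 35.98 -32.54]
181 [ 35.62 -33.39]
191 [ 35.42 -34.29]
201 [ 35.37 -35.2 ]
211 [ 35.49 -36.12]
```

View pics/c8.png

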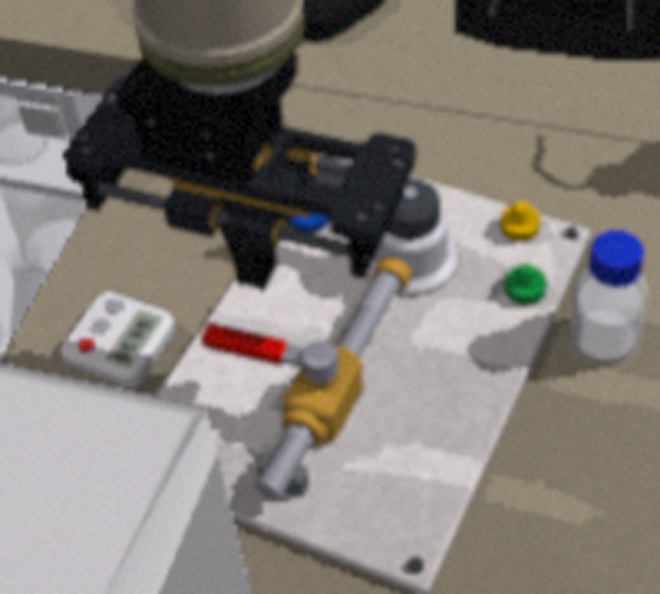

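The scene view shows the fingers at crop (255,265), clear of the lever on its far side at (205–285,340). I'll lower and sweep.

drive_tool(series=[[[0,0,-1.5],0],[[0,0,-1.5],0],[[0,0,0],0],[[-0.5,-0.6,0],0],[[-0.6,-0.6,0],0],[[-0.82,-0.42,0],10],[[-0.73,-0.56,0],10],[[-0.62,-0.67,0],10],[[-0.5,-0.78,0],10],[[-0.36,-0.85,0],10]])

```text
time: 10.75
ee_pos: [0.358, -0.3343, 0.0709]
eef_rot: [0.7, 0.714, 0.0, -0.0]
ft_force: [0.2, 4.5, 1.9]
width: 0.0004
grip_force: 2.2
```

drive_tool(series=[[[-0.2,-0.9,0],10],[[-0.05,-0.91,0],10],[[0.12,-0.92,0],10],[[0.1,-0.4,0],4],[[0,0,0],0],[[0,0,0],0],[[0,0,0],0],[[0,0,0],0],[[0,0,0],0],[[0,0,0],0]])

```text
time: 12.0
ee_pos: [0.3568, -0.3647, 0.0705]
eef_rot: [0.463, 0.886, 0.001, -0.002]
ft_force: [-4.6, 6.5, 4.5]
width: 0.0006
grip_force: 4.1
```

drive_tool(series=[[[0.1,-0.2,0],1],[[0,0,0],0],[[0,0,0],0],[[-0.6,0.8,0],0],[[-1,1.4,0],0],[[-0.6,1,3],0],[[0,1,5],0],[[2,3,5],0],[[3,4,3],0],[[3,4,0],0]])

```text
time: 13.25
ee_pos: [0.4187, -0.2157, 0.2337]
eef_rot: [0.456, 0.89, -0.0, 0.003]
ft_force: [0.5, -0.2, -0.6]
width: 0.0007
grip_force: 0.0
```

```bash
python3 - <<'E'
from h import *
A=np.array([.4065,-.350]);H=np.array([.5195,-.2685])
for n,b,b2 in(("top",(265,225,320,290),(220,190,262,230)),("scene",(205,225,270,300),(225,175,285,225))):
    c=vision.camera(n)
    q=blob(c,(0,150,90),(5,255,255),b)
    if q: p=onz(c,*q[0],.07)[:2]-A;print(n,"red",q[0],q[1][4],p,np.degrees(np.arctan2(p[1],p[0]))%360-125.64,np.hypot(*p))
    q=blob(c,(4,140,90),(19,255,255),b2)
    if q: p=onz(c,*q[0],.068)[:2];print(n,"tip",q[0],q[1][4],p,p-[.4755,-.196])
    if n=="scene":cv2.imwrite("pics/c9.png",cv2.resize(c["color"][140:320,160:360,::-1],None,fx=3.3,fy=3.3,interpolation=cv2.INTER_CUBIC))
s=r.read_state();print(s["time"],s["ee_pos"],s["ft_force"])
E
```

```text
top red [308.53982301 254.61946903] 113 [-0.03925938 -0.02817473] 90.02534407236719 0.04832301911754893
scene red [245.14857143 267.99428571] 175 [-0.04104903 -0.03305738] 93.20500212920713 0.052704962422217
scene tip [249.79411765 192.05882353] 34 [ 0.46999085 -0.20165672] [-0.00550915 -0.00565672]
13.35 [ 0.41995878 -0.21155018  0.23173692] [ 0.22919468 -1.27915252 -0.33842757]
```

View pics/c9.png

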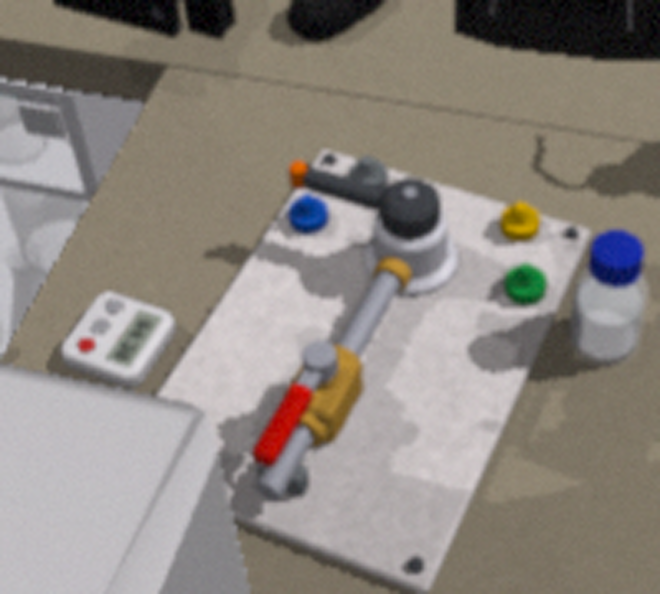

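The lever lies along the pipe at 90° in the top view (the stop), the tip is unchanged over blue, and the bystanders in view look undisturbed. I'm handing it in.

```bash
python3 -c "
from bench import r
print(r.close_job())"
```

```text
the job is handed in; nothing more can be done
None
```

The job is handed in, with no verdict shown: the selector's orange tip rests about 7 mm from the centre of blue (limit 12 mm), the shut-off lever is at its open stop, and the arm is clear of everything.

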